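Run the thumb nut onto the rotor stud

ROBOT

A 6-joint arm with a two-finger parallel gripper is mounted at the origin on a cart in front of the work surface, level with it; the furniture and walls round the work are solid. World frame = base frame: x ahead of the robot, y to its left, z up, the work surface at z = 0. Lengths are in mm, angles in rad, forces in N, time in s.
With the tool pointing down it reaches from about 375 to 975 mm from the base axis. Payload 3.8 kg.
Tool frame: the origin (TCP) lies between the finger pads; the fingertips stand 19 mm ahead of it and the grasp point (between the pads) is the TCP; z points along the fingers, y is the line along which they close (so a half turn about z gives the same grasp; the last joint's range is limited). The gripper opens to 88 mm and grips with 3 to 60 N. Pads are 18 mm wide; open, the fingers measure 123 mm over their backs; the gripper's body (75 mm by 187 mm) begins 45 mm behind the grasp point.
Start: joints at [1.259, 0.264, 1.604, -0, 1.274, -0.037], TCP at [183.162, 649.669, 257.706] pointing down, gripper open.
Joint ranges: [-2.63, 2.63], [-0.94, 2.18], [0.31, 2.57], [-1.31, 4.45], [0, 2.66], [-2.55, 2.55]. Speed limits (rad/s): [2.57, 2.57, 3.14, 3.14, 3.14, 3.14].

INTERFACE

Orientations are given as a rotation vector (axis times angle).
In Python, from station import state, grab_frame, close_job gives the robot as it stands.
- The arm moves only by the shell command python3 -m crank [OPENING] [FORCE], which reads ROWS from standard input. ROWS is 1 to 20 rows, parted by semicolons, with the numbers parted by commas; each row has 6 numbers: dx, dy, dz in mm, then a rotation vector rx, ry, rz in rad; each row shifts and turns the commanded pose from where the row before left it, along the tool's axes as they then stand; what a row does not reach is not made up. A row lasts 1/8 s, in which the tool goes at most 62.5 mm and 0.188 rad, less where a joint would pass 70% of its speed; a pose out of reach is approached as far as the arm can. OPENING is the finger opening in mm, set as the command begins (- or left out keeps the last). The fingers move at their own pace and stop on an object; FORCE is the grip in N (left out, the last holds). Time passes only in rows, so rows that do not move let the fingers close. It prints the time, the measured TCP pose, the force, the opening and the grip force at its end. Input that does not fit is refused with a message, and nothing moves.
- state(): the state, without advancing time (a new reading comes with each control period).
- grab_frame(name): name is "side" or "top"; returns a dict with "pixels" (420x560x3 uint8, red, green, blue), "intrinsics" (3x3 intrinsics, pixels), "view" (4x4, takes a point from world to camera coordinates). Camera axes: x right, y down, z forward; pixel columns grow to the right and rows downward; lengths in mm; the calibration is good to about 2 mm. A picture is of the moment at which its call begins. There is no depth.
- close_job(): hands the job in; it is judged then, once.
The state is a dict: "time_s": time; "joints": joint angles; "qd": joint speeds; "joint_efforts": joint torques, N m; "ee_pos": TCP position; "tool_rot": TCP orientation; "wrist_force": force on the tool from outside, world axes, zero at the start; "wrist_torque": the same for the moment, N m; "grip_width": finger opening in mm; "grasp_force": force on a finger pad.
Only numpy, scipy, OpenCV 4.12 (cv2) and the standard library are available. Lean on these libraries where they do the work, as an engineer would, in place of code of your own. Each camera call takes 0.05 s, during which the arm holds its last target. There are 200 camera calls.

TASK

Screw the black thumb nut onto the steel stud in the middle of the vial rotor until it is fully home and has pressed the brass spring ring flush with its seat. The thread can only be entered at two notches whose direction is not known: set the nut on the stud, turn it backward (anticlockwise from above) until you feel it drop, then run it on clockwise and stop as soon as it is tight. Do it gently by feel, never forcing the nut against the stud, then let go; leave everything else on the desk where it is.

Things in the scene. Friction and masses are not known exactly. Their poses are not given: they have to be found in the camera images.
- thumb_nut: loose black plastic thumb nut, about 70 g, standing upright on the desk, bore down. Origin: centre of its lower edge; z up. Round fluted skirt 40 mm in diameter, z=0 to 30 mm; on top of it a flat upright web to grip, 38 mm along the nut's x, 10 mm thick along its y, z=30 to 58 mm
- nut_lugs (a point): point on the nut's axis, 4 mm above its lower edge, inside the blind bore (29 mm in diameter, 26 mm deep, open below). At this height two round steel lugs, 4 mm thick, stand inward along the nut's x axis, one each side, with 15 mm between their tips
- rotor: vial rotor, fixed: white housing 140x140x44 mm with a grey front panel, on it an aluminium disc 124 mm in diameter (top 58 mm above the desk), in its middle a steel boss 48 mm in diameter, the seat (62 mm above the desk), and the stud. Origin: centre of its underside; z up
- stud (a point): point on the stud's axis at seat level. The braked steel stud (does not turn) stands 24 mm above the seat: rounded pilot 12 mm in diameter, from 17 mm above the seat down a two-start right-hand thread 25 mm in diameter with 1.5 to 2 mm play sideways. z up; x and y follow the housing and say nothing of the thread
- stud_land (a point): point on the stud's axis, 17 mm above the seat: the flat top land of the thread, on which the lugs rest (nut's lower edge then 15 mm above the seat; 18 mm if the lugs sit on the dogs). Two notches half a turn apart break the land, each with a stop dog 3.5 mm above the land that bars a nut turned clockwise on it. Their direction varies and is not measured
- notch_floor (a point): point on the stud's axis, 10 mm above the seat. Turned anticlockwise on the land, by 2.7 rad at most, the nut drops 7 to 9 mm into the notches (lower edge 5.5 to 7.5 mm above the seat; round lips); there the dogs bar further anticlockwise turning. Clockwise it then sinks 3.3 mm per rad, and is home (lower edge on the seat, hard stop) 2.3 to 3 rad after the drop
- press_ring (a joint): brass pressure ring round the stud, 36 mm outside diameter, 3 mm proud of the seat: 0 free, 0.003 m pressed flush with the seat; spring force 2 N at the start, 5 N when flush. Running the nut down on it takes under 0.1 N m; when home, a further rise of about 0.1 N m is tight enough, 0.25 N m forces it
- jar: bystander, to be left alone: small jar with a yellow lid, 61x61x55 mm; origin: centre of its underside
- cup: bystander, to be left alone: lidded pale cup, 69x69x45 mm; origin: centre of its underside
- timer: bystander, to be left alone: white bench timer on a foot, 64x64x65 mm; origin: centre of its underside
- vial: bystander, to be left alone: small vial with a white cap, 17x17x51 mm; origin: centre of its underside
Mind the look-alikes: they are no part of the job. There is more than one size of the thumb_nut; the one meant has the size given above.

How it is judged:
By the outcome, as a careful person would: the job done as asked, in the order asked, and still so for the second after the job is handed in, with the robot touching nothing.
It also fails if it takes over 72 s, if anything falls off the work surface, if the arm or the gripper's body presses on something with over 40 N, if the wrist force passes 120 N, or if a joint passes its speed limit or range.

## Working session

There is one attempt and no reset: what is moved stays moved. The work goes in short steps, Python scripts to look and compute and a shell command to move; the robot and the scene stay as the last step left them, time stands still between calls to the robot, and variables do not carry over. Pictures are saved under pics/ and viewed, at most 10 in all, crops included, and the job is handed in when it is done.

```bash
mkdir -p pics; ls; python3 - <<'E'
from station import state, grab_frame
import cv2
for n in("side","top"):
    f=grab_frame(n); cv2.imwrite(f"pics/{n}0.png",f["pixels"][:,:,::-1]); print(f["intrinsics"],f["view"])
print(state())
E
```

```text
pics
[[520.36308683   0.         286.19418143]
 [  0.         520.36308683 209.67220855]
 [  0.           0.           1.        ]] [[-9.99456826e-01  2.88511700e-02 -1.59268247e-02  5.99333882e+02]
 [ 2.54992128e-02  3.70865802e-01 -9.28336333e-01  8.02884454e+01]
 [-2.08768747e-02 -9.28238206e-01 -3.71400040e-01  1.04579943e+03]
 [ 0.00000000e+00  0.00000000e+00  0.00000000e+00  1.00000000e+00]]
[[427.63675309   0.         281.89214736]
 [  0.         427.63675309 198.97178863]
 [  0.           0.           1.        ]] [[-2.70785016e-03 -9.99498335e-01 -3.15554323e-02 -4.45588786e+01]
 [-9.87658638e-01  7.61467830e-03 -1.56436668e-01  6.08584936e+02]
 [ 1.56598474e-01  3.07423882e-02 -9.87183784e-01  8.44273203e+02]
 [ 0.00000000e+00  0.00000000e+00  0.00000000e+00  1.00000000e+00]]
{'time_s': 0.1, 'joints': array([ 1.25910547e+00,  2.64668271e-01,  1.60522262e+00, -1.10103289e-05,
        1.27370319e+00, -3.69001964e-02]), 'qd': array([ 0.00038322,  0.00036692, -0.00448448,  0.00094559, -0.00051118,
        0.00140115]), 'joint_efforts': array([ 1.29730674e-04, -5.03617144e+01, -3.58074760e+01,  7.30643445e-02,
        2.32422422e-02, -6.74027115e-05]), 'ee_pos': array([182.97940682, 649.10300292, 256.52690315]), 'tool_rot': array([-4.30232037e-01, -3.11165224e+00,  3.09874541e-03]), 'wrist_force': array([ 0.01392198, -0.50687254,  0.2322931 ]), 'wrist_torque': array([ 0.01568104, -0.03571521,  0.03952533]), 'grasp_force': 0.0, 'grip_width': 88.21817973119477}
```

View pics/top0.png

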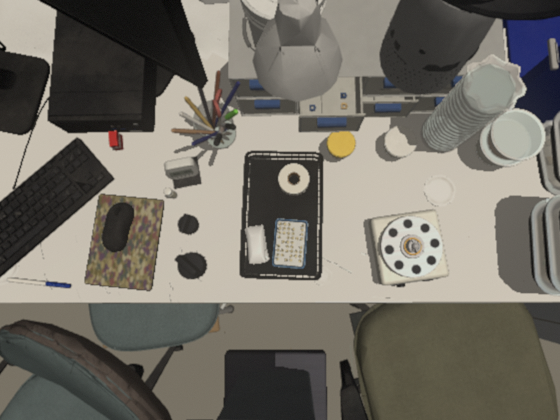

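View pics/side0.png

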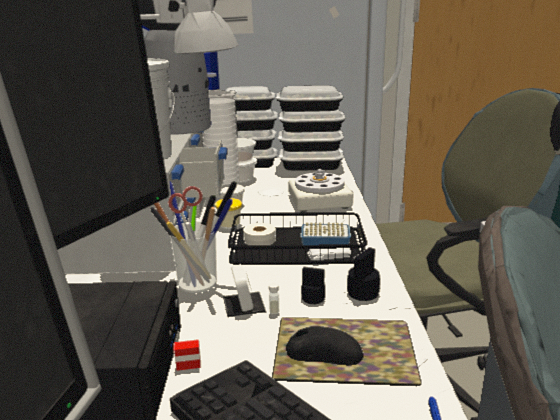

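```bash
cat > h.py <<'E'
import numpy as np, cv2
from station import state, grab_frame
def ray(n,u,v):
    f=grab_frame(n) if isinstance(n,str) else n
    V=f["view"];R=V[:3,:3];c=-R.T@V[:3,3]
    return c,R.T@np.linalg.solve(f["intrinsics"],[u,v,1])
def at_z(n,u,v,z):
    c,d=ray(n,u,v);return c+d*(z-c[2])/d[2]
def proj(n,p):
    f=grab_frame(n) if isinstance(n,str) else n
    q=f["intrinsics"]@(f["view"]@np.r_[p,1])[:3];return q[:2]/q[2]
def crop(f,u0,v0,w,h,s):
    return cv2.resize(f["pixels"][v0:v0+h,u0:u0+w,::-1],None,fx=s,fy=s,interpolation=cv2.INTER_CUBIC)
E
python3 - <<'E'
from h import *
t=grab_frame("top");s=grab_frame("side")
a=crop(t,155,205,66,75,6);b=crop(t,367,205,90,82,4.6)
c=crop(s,290,240,100,65,4)
d=np.zeros((600,800,3),np.uint8)
a=np.clip(a.astype(float)*1.0,0,255);d[:450*1,:396]=a[:450];d[:377,400:800]=cv2.resize(b[:377],(400,364))[:377] if False else np.vstack([cv2.resize(b,(400,364)),np.zeros((13,400,3),np.uint8)])
c2=np.clip(255*(c/255.)**.5,0,255);d[380:600,400:800]=c2[:220]
d[:450,:396]=np.clip(255*(a/255.)**.5,0,255)
cv2.imwrite("pics/c1.png",d)
for u,v in((188,224),(191,265),(412,246)): print(at_z(t,u,v,0))
E
```

```text
[561.88607197 159.76646398   0.        ]
[473.0583688  150.41003624   0.        ]
[ 511.86708687 -324.33078411    0.        ]
```

View pics/c1.png

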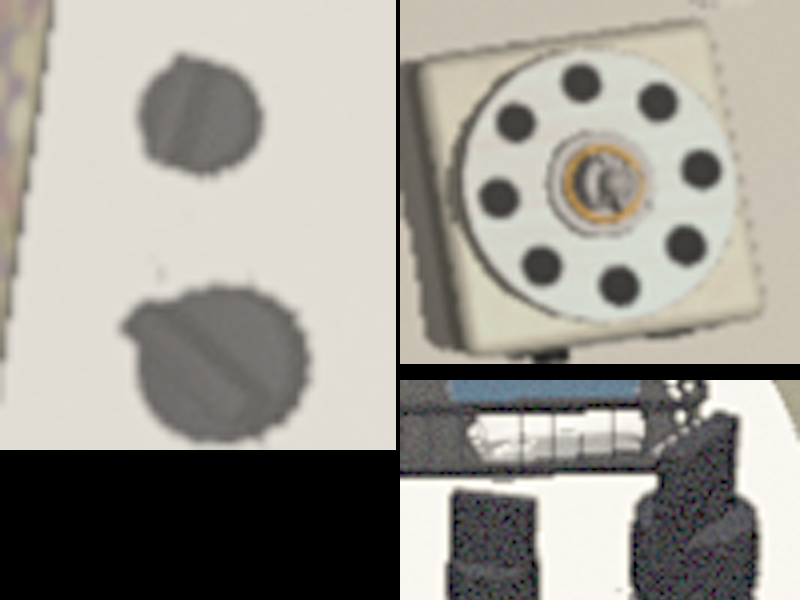

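```bash
cat >> h.py <<'E'
def pj(f,P):
    q=(f["view"][:3,:3]@P.T+f["view"][:3,3:]);q=f["intrinsics"]@q;return (q[:2]/q[2]).T
def nutmask(f,x,y,z,yaw,S=4,pitch=0):
    m=np.zeros((420*S,560*S),np.uint8)
    a=np.linspace(0,2*np.pi,60);c,s=np.cos(yaw),np.sin(yaw)
    A=np.array([[20*np.cos(t),20*np.sin(t),h] for t in a for h in(0,30)])
    B=np.array([[i,j,h] for i in(-19,19) for j in(-5,5) for h in(25,58)],float)
    for Q in(A,B):
        W=np.c_[c*Q[:,0]-s*Q[:,1]+x,s*Q[:,0]+c*Q[:,1]+y,Q[:,2]+z]
        h=cv2.convexHull(((pj(f,W)+.5)*S-.5).round().astype(np.int32));cv2.fillConvexPoly(m,h,255)
    return m
E
cat > fit.py <<'E'
from h import *
from scipy.optimize import minimize
t=grab_frame("top");s=grab_frame("side")
def dark(f,box,th):
    u0,v0,u1,v1=box;g=f["pixels"].mean(2).astype(np.float32)[v0:v1,u0:u1]
    bg=np.percentile(g,80);fg=np.percentile(g,8)
    return np.clip((bg-g)/(bg-fg),0,1)
bt=(172,208,206,241);bs=(297,262,331,308)
D=[(t,bt,dark(t,bt,0)),(s,bs,dark(s,bs,0))]
def cost(p,use=(0,1)):
    e=0
    for k in use:
        f,(u0,v0,u1,v1),d=D[k]
        m=cv2.resize(nutmask(f,p[0],p[1],0,p[2]),(560,420),interpolation=cv2.INTER_AREA)[v0:v1,u0:u1]/255.
        e+=np.abs(m-d).sum()
    return e
for use in((0,),(1,),(0,1)):
    best=min((minimize(lambda p:cost(p,use),[556,159,y],method="Nelder-Mead",options=dict(initial_simplex=[[550,155,y-.2],[560,156,y-.2],[552,165,y],[556,160,y+.3]])) for y in np.arange(-1.5,1.6,.5)),key=lambda r:r.fun)
    print(use,best.x,best.fun)
# disc: bright low-sat in top; fit via hue-free boundary of circle model with gradient
def ring(f,c,r,z):
    a=np.linspace(0,2*np.pi,180);return pj(f,np.c_[c[0]+r*np.cos(a),c[1]+r*np.sin(a),0*a+z])
for n,f in(("top",t),("side",s)):
    hsv=cv2.cvtColor(f["pixels"],cv2.COLOR_RGB2HSV).astype(int);R,G,B=[f["pixels"][...,i].astype(int) for i in range(3)]
    m=((R-B)>60)&(R>120);v,u=np.nonzero(m);k=(np.hypot(u-412.5,v-246)<14) if n=="top" else (np.hypot(u-319,v-180)<14)
    print(n,"brass",k.sum(),u[k].mean() if k.any() else 0,v[k].mean() if k.any() else 0, at_z(f,u[k].mean(),v[k].mean(),65) if k.any() else '')
    if n=="top":
        dm=((R-B)<6)&(R>150);dm[:, :367]=0;dm[:,457:]=0;dm[:205]=0;dm[290:]=0
        dm=cv2.morphologyEx(dm.astype(np.uint8),cv2.MORPH_CLOSE,np.ones((9,9)));cs,_=cv2.findContours(dm,cv2.RETR_EXTERNAL,cv2.CHAIN_APPROX_NONE);c=max(cs,key=cv2.contourArea)
        e=cv2.fitEllipse(c);print(e,at_z(f,*e[0],58))
p=best.x
o=[]
for f,b in((t,bt),(s,bs)):
    im=crop(f,b[0]-4,b[1]-4,48,56,8);im=np.clip(255*(im/255.)**.5,0,255).astype(np.uint8)
    M=nutmask(f,p[0],p[1],0,p[2],8)[(b[1]-4)*8:(b[1]+52)*8,(b[0]-4)*8:(b[0]+44)*8]
    cs,_=cv2.findContours(M,cv2.RETR_EXTERNAL,cv2.CHAIN_APPROX_NONE);cv2.drawContours(im,cs,-1,(0,0,255),1);o.append(im)
cv2.imwrite("pics/fit.png",np.hstack(o))
E
python3 fit.py
```

```text
(0,) [ 5.59763749e+02  1.55525223e+02 -3.08888270e-01] 35.40499096298499
(1,) [ 5.58934263e+02  1.58485491e+02 -1.18798599e-01] 174.67828211294005
(0, 1) [ 5.58934569e+02  1.56188995e+02 -2.21673746e-01] 224.9775919082689
top brass 67 410.7014925373134 246.16417910447763 [ 508.52996094 -304.28640458   65.        ]
((421.3594055175781, 255.85720825195312), (31.022689819335938, 49.657257080078125), 42.062862396240234) [ 489.51440061 -326.28109037   58.        ]
side brass 30 319.5 178.26666666666668 [ 507.53488888 -298.27218116   65.        ]
```

View pics/fit.png

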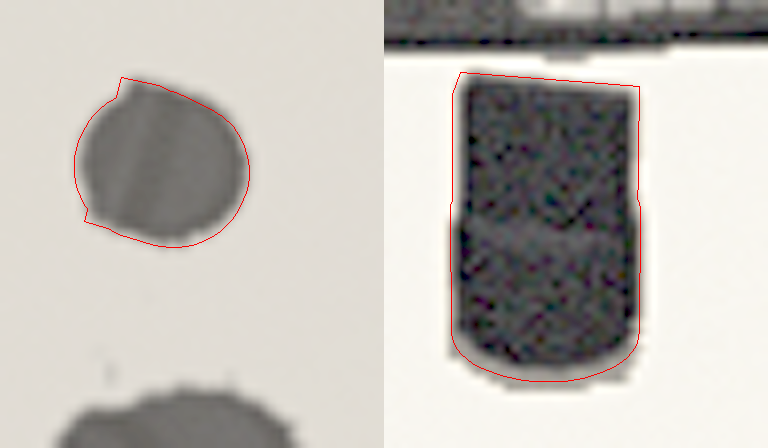

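The small nut (top view pixel ≈(188.5,224)) matches the 40 mm size. The web yaw is about -0.28. Stud brass ring in the top view is ≈(411.5,246). Next I move to hover over the nut.

```bash
echo '-20,-15,0,0,0,0;-36,-27,8,0,0,0;-36,-27,8,0,0,0;-36,-27,8,0,0,0;-36,-27,8,0,0,0;-36,-27,8,0,0,0;-36,-27,8,0,0,0;-36,-27,8,0,0,0;-36,-27,8,0,0,0;-36,-27,8,0,0,0;-36,-27,8,0,0,0;-36,-27,8,0,0,0;-36,-27,8,0,0,0;-36,-27,8,0,0,0;-8,-7,0,0,0,0;0,0,0,0,0,0' | python3 -m crank 60
python3 - <<'E'
from h import *
from scipy.spatial.transform import Rotation as R
s=state();M=R.from_rotvec(s["tool_rot"]).as_matrix();print(s["ee_pos"],s["joints"],M.round(3))
print("delta tool",M.T@(np.array([559.6,155.8,130])-s["ee_pos"]))
f=grab_frame("top");g=grab_frame("side")
a=crop(f,130,170,110,110,5);b=crop(g,255,190,120,125,4.4)
b=cv2.resize(b,(528,550));o=np.hstack([a[:, :],cv2.copyMakeBorder(b[:550],0,0,0,0,0)])
o=cv2.resize(o,(800,int(o.shape[0]*800/o.shape[1])));cv2.imwrite("pics/hover.png",np.clip(255*(o/255.)**.6,0,255))
E
```

```text
time_s: 2.3
ee_pos: [559.1, 155.2, 153.9]
tool_rot: [-0.433, -3.111, -0.0]
wrist_force: [0.3, 0.0, -0.7]
grip_width: 59.8
grasp_force: 0.0
[559.14550128 155.179404   153.8522376 ] [ 2.27633086e-01  1.73318160e-01  1.91433122e+00  3.31579178e-04
  1.05426870e+00 -1.06650525e+00] [[-0.962  0.273 -0.   ]
 [ 0.273  0.962  0.   ]
 [ 0.     0.    -1.   ]]
delta tool [-0.27770532  0.71891456 23.85219043][ WARN:0@3.189] global loadsave.cpp:1063 imwrite_ Unsupported depth image for selected encoder is fallbacked to CV_8U.
```

View pics/hover.png

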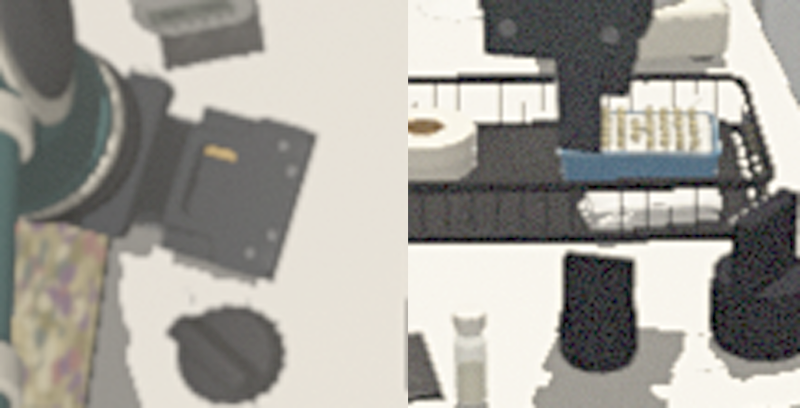

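```bash
python3 - <<'E'
from h import *
g=grab_frame("side")
k=800/1078*1.0
def disp(p): u,v=proj(g,p); return (550+(u+.5-255)*4.4)*k,(v+.5-190)*4.4*k
y=np.array([.273,.962,0]);x=np.array([-.962,.273,0]);t=np.array([559.1,155.2,134.9])
for s in(-9,9): print("tip",disp(t+y*30+x*s),disp(t-y*30+x*s))
n=np.array([559.6,155.8,58])
for s in(-19,19): print("web",disp(n+x*s))
E
```

```text
tip (np.float64(567.4995768257938), np.float64(143.19049457056784)) (np.float64(592.7879235315067), np.float64(95.7217425977623))
tip (np.float64(604.3496705648956), np.float64(146.48444525441428)) (np.float64(627.4633000814159), np.float64(98.57979881517343))
web (np.float64(560.7194922431198), np.float64(254.8676844068892))
web (np.float64(633.70399430406), np.float64(262.54449960737566))
```

```bash
echo '0,0.6,20,0,0,0;0,0,30,0,0,0;0,0,30,0,0,0;0,0,15,0,0,0;0,0,6.5,0,0,0;0,0,0,0,0,0' | python3 -m crank 60; echo '0,0,0,0,0,0;0,0,0,0,0,0;0,0,0,0,0,0;0,0,0,0,0,0;0,0,0,0,0,0;0,0,0,0,0,0' | python3 -m crank 0 20
```

```text
time_s: 3.2
ee_pos: [559.6, 156.9, 52.2]
tool_rot: [-0.43, -3.112, 0.0]
wrist_force: [-0.4, 0.3, -0.3]
grip_width: 59.9
grasp_force: 0.0
time_s: 3.95
ee_pos: [559.5, 156.6, 52.2]
tool_rot: [-0.43, -3.112, 0.0]
wrist_force: [-0.1, -0.9, -0.3]
grip_width: 9.9
grasp_force: 20.0
```

```bash
cat > holes.py <<'E'
from h import *
for n,box in(("top",(370,205,455,290)),("side",(290,168,350,195))):
    f=grab_frame(n);g=f["pixels"].astype(float).mean(2);u0,v0,u1,v1=box
    w=g[v0:v1,u0:u1];b=(w<90).astype(np.uint8)
    k,l,st,ce=cv2.connectedComponentsWithStats(b);P=[]
    for i in range(1,k):
        if st[i,4]<5: continue
        m=cv2.dilate((l==i).astype(np.uint8),np.ones((3,3)))>0
        wt=np.where(m,np.clip(200-w,0,None),0);v,u=np.mgrid[v0:v1,u0:u1]
        p=at_z(f,(wt*u).sum()/wt.sum(),(wt*v).sum()/wt.sum(),58);P.append(p[:2]);print(n,st[i,4],p[:2].round(1))
    P=np.array(P);P=P[np.abs(np.hypot(*(P-[508,-304]).T)-46)<7];
    A=np.c_[2*P,np.ones(len(P))];s=np.linalg.lstsq(A,(P**2).sum(1),rcond=None)[0];print(len(P),P.mean(0),"circ",s[:2],np.sqrt(s[2]+s[0]**2+s[1]**2))
E
python3 holes.py
echo '0,0,-5,0,0,0;0,0,-20,0,0,0;0,0,-30,0,0,0;0,0,-30,0,0,0.1;0,0,-30,0,0,0.15;0,0,-8,0,0,0.17;0,0,0,0,0,0.17;0,0,0,0,0,0.17;0,0,0,0,0,0.17;0,0,0,0,0,0.17;0,0,0,0,0,0.17;0,0,0,0,0,0.17;0,0,0,0,0,0.17;0,0,0,0,0,0.17;0,0,0,0,0,0.1;0,0,0,0,0,0' | python3 -m crank
python3 - <<'E'
from h import *
from scipy.spatial.transform import Rotation as R
s=state();M=R.from_rotvec(s["tool_rot"]).as_matrix();print(s["ee_pos"],s["joints"],M.round(3),s["wrist_force"])
print("delta tool",M.T@(np.array([508.5,-303,172])-s["ee_pos"]))
E
```

```text
top 43 [ 555.  -301.7]
top 95 [ 490.  -234.3]
top 44 [ 546.  -335.8]
top 43 [ 537.1 -271.3]
top 47 [ 515.5 -353.4]
top 6 [ 512.4 -299.3]
top 43 [ 503.  -262.5]
top 44 [ 481.5 -344.7]
top 49 [ 472.7 -280.2]
top 45 [ 463.7 -314.2]
top 21 [ 433.4 -282.1]
8 [ 509.30611092 -307.96457095] circ [ 509.31515283 -307.9576537 ] 45.99510557470145
side 637 [ 519.6 -349.8]
side 5 [ 460.4 -315.9]
side 79 [ 531.9 -253.4]
side 6 [ 470.2 -283.6]
side 42 [ 575.2 -225.8]
side 48 [ 485.3 -218.6]
3 [ 483.40675853 -316.42537236] circ [ 502.5050451  -311.03059621] 42.379090993907425
time_s: 6.05
ee_pos: [559.9, 156.8, 176.7]
tool_rot: [2.766, 1.489, 0.002]
wrist_force: [0.1, -1.0, -1.4]
grip_width: 9.9
grasp_force: 20.0
[559.85089359 156.77280295 176.66121314] [ 2.30192205e-01  1.51641961e-01  1.89375603e+00 -2.28585468e-06
  1.09454766e+00  8.12985529e-01] [[ 0.55   0.835  0.002]
 [ 0.835 -0.55   0.   ]
 [ 0.001  0.001 -1.   ]] [ 0.10151155 -0.96671038 -1.3812642 ]
delta tool [-412.14448206  210.15988205    4.40697116]
```

```bash
echo '-20,10,0,0,0,0;-40,20.5,0,0,0,0;-40,20.5,0,0,0,0;-40,20.5,0,0,0,0;-40,20.5,0,0,0,0;-40,20.5,0,0,0,0;-40,20.5,0,0,0,0;-40,20.5,0,0,0,0;-40,20.5,0,0,0,0;-40,20.5,0,0,0,0;-36,19.5,8,0,0,0;0,0,14,0,0,0;0,0,0,0,0,0;0,0,0,0,0,0' | python3 -m crank
cat > look.py <<'E'
from h import *
import sys
from scipy.spatial.transform import Rotation as R
s=state();M=R.from_rotvec(s["tool_rot"]).as_matrix();print(s["ee_pos"],s["joints"],s["wrist_force"],s["wrist_torque"])
print("tool x yaw",np.arctan2(M[1,0],M[0,0]),"delta to stud xy",M.T@(np.array([509.3,-308.0,s["ee_pos"][2]])-s["ee_pos"]))
g=grab_frame("side");f=grab_frame("top")
o=np.hstack([crop(g,275,120,90,85,4.4)[:374],crop(f,367,205,90,85,4.4)[:374]])
cv2.imwrite(sys.argv[1],np.clip(255*(o/255.)**.6,0,255).astype(np.uint8))
p=s["ee_pos"]-[0,0,52.2]
for z in(0,30): 
  a=np.linspace(0,2*np.pi,200);e=pj(g,np.c_[p[0]+20*np.cos(a),p[1]+20*np.sin(a),0*a+p[2]+z]);print("pred skirt z",z,"crop u",((e[:,0].min()+.5-275)*4.4,(e[:,0].max()+.5-275)*4.4),"v",((e[:,1].min()+.5-120)*4.4,(e[:,1].max()+.5-120)*4.4))
for q in((509.3,-308,86),(509.3,-308,65),(509.3,-308,58)): print("pred stud",(proj(g,np.array(q))+.5-[275,120])*4.4)
E
python3 look.py pics/h2.png
```

```text
time_s: 7.8
ee_pos: [508.4, -307.4, 153.1]
tool_rot: [-2.765, -1.489, 0.0]
wrist_force: [0.6, -0.7, -0.2]
grip_width: 9.9
grasp_force: 20.0
[ 508.38827157 -307.42114876  153.12436414] [-5.85902102e-01  1.99223093e-01  1.88491386e+00  2.37308150e-04
  1.05832157e+00 -3.24019348e-03] [ 0.56916927 -0.6816897  -0.20771732] [-0.08131634  0.06690189 -0.02279032]
tool x yaw 0.9880178775674848 delta to stud xy [ 1.84618068e-02  1.07980359e+00 -9.30382511e-04]
pred skirt z 0 crop u (np.float64(159.814098891367), np.float64(231.33693129923907)) v (np.float64(182.35306724556744), np.float64(202.98745769575058))
pred skirt z 30 crop u (np.float64(159.90317371075332), np.float64(232.053517354176)) v (np.float64(131.08900615598594), np.float64(150.39049302431388))
pred stud [193.63852516 217.74863327]
pred stud [193.37392616 253.24187813]
pred stud [193.28643229 264.97828364]
```

View pics/h2.png

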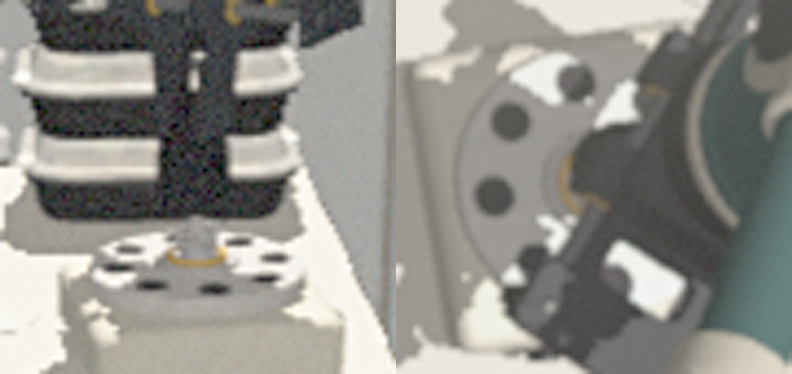

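```bash
python3 - <<'E'
from h import *
G=np.mean([grab_frame("side")["pixels"].astype(float) for _ in range(6)],0)
for v in(142,143,152,153,154,155,159,160,161,162,163,164): print(v,G[v,304:334].mean(1).round().astype(int))
for v in range(166,181): print(v,(G[v,304:334,0]).round().astype(int), )
E
```

```text
142 [44 45 42 39 35 34 25 25 28 23 18 17 17 17 17 22 24 25 27 28 28 29 24 25
 23 27 26 25 22 19]
143 [24 23 25 22 18 24 29 30 26 23 20 20 18 17 20 20 27 29 24 31 28 24 23 21
 23 14 17 16 12 12]
152 [178 177 176 178 184 189 164  46  15  16  13  18  20  13  15  19  17  19
  18  13   9  22  91 159 180 178 175 175 178 181]
153 [170 173 172 176 184 176 125  33   9  15  16  13  17  16  19  19  14  16
  19  18  13  18  75 141 170 167 162 164 164 163]
154 [148 150 148 153 161 148  78  18  12  15  19  21  19  18  20  17  20  16
  19  20  16  16  58 120 154 150 150 150 153 153]
155 [155 155 157 158 160 142  66  17  15  16  15  18  18  18  21  15  18  17
  21  21  17  17  52 117 157 156 152 155 154 154]
159 [170 171 171 173 176 157  73  17  17  17  19  22  18  20  22  15  17  20
  20  18  17  18  57 121 169 169 174 175 171 166]
160 [108 109 109 110 113 102  42  11  20  18  13  17  16  20  18  16  16  17
  17  23  12  14  29  60  82  84  88  86  86  82]
161 [47 46 46 49 49 46 18 11 19 18 23 15 18 17 21 14 13 21 22 17 18 16 18 26
 29 30 30 30 26 26]
162 [29 30 31 35 34 36 26 15 14 13 16 19 21 21 
[... 1358 characters left out ...]
112 112 105  99
  99 102 179 227 114  68  62  54  68 102 191 248]
176 [ 64  72  96 157 231 243 244 245 230 176 141 116  96 105 115 116 112 103
  93 107 170 240 235 235 230 219 240 239 240 246]
177 [103  96 114 192 241 245 239 201 141 123 151 179 102 103 115 116 113 107
 110 122 155 200 238 232 236 243 247 244 243 244]
178 [249 244 242 244 246 239 179 120  97 110 123 129  96 101 110 121 123 116
 105 101 119 136 182 220 220 227 241 241 241 225]
179 [160 160 183 204 200 224 121  88  94 106 116 124 127 134 136 138 137 136
 128 126 121 111 155 206 182 208 240 240 240 231]
180 [ 59  88 118 129 124 140  96  93  98 101 102 104 113 118 121 122 121 120
 117 110 102  97 126 153 157 222 242 241 242 243]
```

```bash
echo '-1.1,-1.5,0,0,0,0;0,0,4,0,0,0;0,0,4,0,0,0;0,0,0,0,0,0' | python3 -m crank; python3 - <<'E'
from h import *
s=state();print(s["wrist_force"],s["wrist_torque"])
G=np.mean([grab_frame("side")["pixels"].astype(float) for _ in range(6)],0).mean(2)
for v in(150,152,155,157,159,161,168,169,170,171,172,173,174,175,176,177): print(v,G[v,304:334].round().astype(int))
E
echo '0,0,3,0,0,0;0,0,3,0,0,0;0,0,0,0,0,0' | python3 -m crank
```

```text
time_s: 8.7
ee_pos: [506.4, -308.3, 144.4]
tool_rot: [-2.766, -1.487, 0.001]
wrist_force: [-0.1, -0.1, 1.2]
grip_width: 10.1
grasp_force: 20.0
[-0.09635172 -0.08927183  1.23033926] [-0.13484214  0.09757284  0.0054229 ]
150 [16 15 13 14 17 17 20 21 26 24 19 18 20 19 19 20 25 24 28 29 30 26 24 18
 30 42 40 41 47 53]
152 [178 176 177 178 184 186 188 163  70  25  18  13  20  17  15  20  25  24
  27  26  27  23  46 101 158 181 180 174 178 181]
155 [155 157 155 155 157 158 152 117  40  11  15  18  13  18  16  19  13  21
  21  17  18  14  35 106 160 157 156 154 153 154]
157 [170 167 165 166 168 170 156  89  23   6  17  18  19  23  19  19  22  21
  19  17  17  10  17  77 151 188 183 187 193 197]
159 [170 170 172 171 173 175 154  68  14  11  15  24  17  19  18  18  20  19
  19  18  20  12  18  65 129 172 178 174 171 168]
161 [46 47 48 46 46 49 45 19 12 18 12 12 15 18 15 20 16 13 22 14 17 22 18 20
 23 29 30 28 22 24]
168 [11 23 16 16 11 17 14 16 18 13 17 15 14 16 23 31 29 19  6 13 14 19 12 14
 18 15 15 12 14 13]
169 [23 22 18 22 28 28 25 27 24 27 29 25 23 36 72 98 89 54 35 32 33 25 30 34
 30 3
[... 473 characters left out ...]
 104 110 172 240 240 224 179 154 158 158 140 140]
174 [222 236 238 239 236 238 241 232 162  80  76 100  90  89 103 105 109 110
 105 109 184 231 160 110  83  69  71  92 163 237]
175 [166 185 211 227 238 236 238 240 224 187 169 111 103 107 108 109 103  97
  97  99 172 217 112  65  61  51  64  94 180 241]
176 [ 67  72  93 152 224 236 238 241 219 158 116  89  90 101 112 110 109  99
  91 102 136 188 201 226 221 208 230 229 232 238]
177 [ 82  82 115 188 237 239 233 189 130  93  82  87  90 102 111 112 111 107
 105 112 111 109 162 224 232 237 241 238 236 237]
time_s: 9.38
ee_pos: [506.5, -308.3, 138.7]
tool_rot: [-2.766, -1.488, 0.001]
wrist_force: [0.2, -0.3, -1.8]
grip_width: 9.6
grasp_force: 20.0
```

```bash
echo '0,0,2,0,0,0;0,0,1.5,0,0,0;0,0,1,0,0,0;0,0,0,0,0,0' | python3 -m crank;python3 -c "
from station import state;s=state();print(s['wrist_force'],s['wrist_torque'])"; echo '0,0,1,0,0,0;0,0,1,0,0,0;0,0,0,0,0,0' | python3 -m crank;python3 -c "
from station import state;s=state();print(s['wrist_force'],s['wrist_torque'])"
```

```text
time_s: 9.88
ee_pos: [506.7, -308.4, 134.6]
tool_rot: [-2.767, -1.488, 0.0]
wrist_force: [-0.3, -0.9, -0.5]
grip_width: 10.0
grasp_force: 20.0
[-0.32740122 -0.93957723 -0.47540479] [-0.04359136  0.10194215  0.00022578]
time_s: 10.25
ee_pos: [506.8, -308.4, 132.6]
tool_rot: [-2.767, -1.488, 0.0]
wrist_force: [-0.8, 0.1, 0.0]
grip_width: 9.9
grasp_force: 20.0
[-0.83620266  0.11050707  0.04452561] [-0.07323257  0.14205235  0.01247053]
```

```bash
echo '0,0,1,0,0,0;0,0,1,0,0,0;0,0,0.7,0,0,0;0,0,0,0,0,0' | python3 -m crank;python3 -c "
from station import state;s=state();print(s['wrist_force'],s['wrist_torque'])"; echo '0,0,0.7,0,0,0;0,0,0,0,0,0' | python3 -m crank;python3 -c "
from station import state;s=state();print(s['wrist_force'],s['wrist_torque'])"
```

```text
time_s: 10.75
ee_pos: [506.8, -308.4, 129.9]
tool_rot: [-2.767, -1.488, 0.0]
wrist_force: [0.7, -0.6, -0.8]
grip_width: 9.9
grasp_force: 20.0
[ 0.66826948 -0.56665464 -0.83253173] [-0.09140053  0.16230615  0.0090409 ]
time_s: 11.0
ee_pos: [506.8, -308.5, 129.3]
tool_rot: [-2.767, -1.488, 0.0]
wrist_force: [-0.1, -1.1, -0.2]
grip_width: 9.8
grasp_force: 20.0
[-0.073396   -1.05724527 -0.22473268] [-0.03235535  0.12174864 -0.00029722]
```

```bash
for i in 1 2 3; do echo '0,0,0.6,0,0,0;0,0,0,0,0,0' | python3 -m crank|grep -E "pos|wrist"; done
```

```text
ee_pos: [506.9, -308.5, 128.8]
wrist_force: [0.4, -0.2, 0.4]
ee_pos: [506.9, -308.6, 128.5]
wrist_force: [-1.8, 0.9, 2.3]
ee_pos: [507.0, -308.6, 128.4]
wrist_force: [-0.9, 1.2, 5.8]
```

```bash
cat > ck.py <<'E'
# exit 1 when the axial force has gone (nut dropped) or the torque is high
from station import state
import sys
from scipy.spatial.transform import Rotation as R
s=state();M=R.from_rotvec(s["tool_rot"]).as_matrix();import math
f=s["wrist_force"];t=s["wrist_torque"]
print(round(s["time_s"],2),"z",round(s["ee_pos"][2],2),"xy",s["ee_pos"][:2].round(1),"yaw",round(math.atan2(M[1,0],M[0,0]),3),"F",f.round(1),"Tz",round(t[2],3),"j6",round(s["joints"][5],2),"w",round(s["grip_width"],1))
lo,hi=float(sys.argv[1]),float(sys.argv[2])
sys.exit(not(f[2]>lo and abs(t[2])<hi))
E
echo '0,0,0,0,0,-0.06;0,0,0,0,0,-0.06' | python3 -m crank>/dev/null && python3 ck.py 2 0.15 && echo '0,0,0,0,0,-0.06;0,0,0,0,0,-0.06' | python3 -m crank>/dev/null && python3 ck.py 2 0.15 && echo '0,0,0,0,0,-0.06;0,0,0,0,0,-0.06' | python3 -m crank>/dev/null && python3 ck.py 2 0.15 && echo '0,0,0,0,0,-0.06;0,0,0,0,0,-0.06' | python3 -m crank>/dev/null && python3 ck.py 2 0.15
```

```text
12.0 z 128.35 xy [ 507.1 -308.6] yaw 1.109 F [-1.2 -0.1  4.1] Tz 0.014 j6 -0.13 w 9.9
12.25 z 128.41 xy [ 507.3 -308.7] yaw 1.229 F [-0.8  1.1  4.5] Tz -0.053 j6 -0.25 w 10.0
12.5 z 128.4 xy [ 507.5 -308.8] yaw 1.349 F [-0.8  0.3  3.9] Tz 0.049 j6 -0.37 w 9.8
12.75 z 128.41 xy [ 507.3 -308.8] yaw 1.469 F [-0.9  0.8  4.8] Tz -0.054 j6 -0.49 w 9.9
```

```bash

echo '0,0,0,0,0,-0.06;0,0,0,0,0,-0.06' | python3 -m crank>/dev/null && python3 ck.py 2 0.15 && echo '0,0,0,0,0,-0.06;0,0,0,0,0,-0.06' | python3 -m crank>/dev/null && python3 ck.py 2 0.15 && echo '0,0,0,0,0,-0.06;0,0,0,0,0,-0.06' | python3 -m crank>/dev/null && python3 ck.py 2 0.15 && echo '0,0,0,0,0,-0.06;0,0,0,0,0,-0.06' | python3 -m crank>/dev/null && python3 ck.py 2 0.15 && echo '0,0,0,0,0,-0.06;0,0,0,0,0,-0.06' | python3 -m crank>/dev/null && python3 ck.py 2 0.15 && echo '0,0,0,0,0,-0.06;0,0,0,0,0,-0.06' | python3 -m crank>/dev/null && python3 ck.py 2 0.15 && echo '0,0,0,0,0,-0.06;0,0,0,0,0,-0.06' | python3 -m crank>/dev/null && python3 ck.py 2 0.15 && echo '0,0,0,0,0,-0.06;0,0,0,0,0,-0.06' | python3 -m crank>/dev/null && python3 ck.py 2 0.15
```

```text
13.0 z 128.42 xy [ 507.5 -308.9] yaw 1.589 F [-0.3  0.9  4.6] Tz -0.056 j6 -0.61 w 9.6
13.25 z 128.42 xy [ 507.4 -308.9] yaw 1.709 F [-0.3 -0.4  4.8] Tz -0.07 j6 -0.73 w 10.0
13.5 z 128.37 xy [ 507.5 -308.9] yaw 1.829 F [-0.2 -0.4  4.3] Tz -0.031 j6 -0.85 w 9.9
13.75 z 128.4 xy [ 507.4 -309. ] yaw 1.949 F [-0.5  0.4  4.7] Tz -0.029 j6 -0.97 w 9.8
14.0 z 128.43 xy [ 507.6 -308.9] yaw 2.069 F [-1.4 -0.2  4.4] Tz -0.026 j6 -1.09 w 10.2
14.25 z 128.46 xy [ 507.6 -309. ] yaw 2.189 F [-0.9 -1.   4.5] Tz 0.002 j6 -1.21 w 9.8
14.5 z 128.36 xy [ 508.  -308.6] yaw 2.308 F [1.6 1.8 2.3] Tz -0.06 j6 -1.33 w 10.0
14.75 z 128.3 xy [ 507.9 -308.5] yaw 2.428 F [0.3 1.7 2.9] Tz -0.009 j6 -1.45 w 9.7
```

```bash

echo '0,0,0.3,0,0,-0.03;0,0,0,0,0,-0.03' | python3 -m crank>/dev/null && python3 ck.py 1.5 0.15 && echo '0,0,0,0,0,-0.03;0,0,0,0,0,-0.03' | python3 -m crank>/dev/null && python3 ck.py 1.5 0.15 && echo '0,0,0,0,0,-0.03;0,0,0,0,0,-0.03' | python3 -m crank>/dev/null && python3 ck.py 1.5 0.15 && echo '0,0,0,0,0,-0.03;0,0,0,0,0,-0.03' | python3 -m crank>/dev/null && python3 ck.py 1.5 0.15
```

```text
15.0 z 127.56 xy [ 507.1 -308.9] yaw 2.488 F [ 1.  -1.5  1.4] Tz -0.002 j6 -1.51 w 10.0
```

```bash

echo '0,0,1,0,0,0;0,0,0,0,0,0' | python3 -m crank>/dev/null; python3 ck.py -3 0.15;  echo '0,0,0,0,0,-0.03;0,0,0,0,0,0' | python3 -m crank>/dev/null ; python3 ck.py -3 0.15
```

```text
15.25 z 126.94 xy [ 507.  -308.9] yaw 2.487 F [-1.2 -0.3  6.4] Tz 0.101 j6 -1.5 w 9.8
15.5 z 126.74 xy [ 506.9 -309. ] yaw 2.517 F [-0.7 -0.6  4.7] Tz 0.08 j6 -1.53 w 9.9
```

```bash

echo '0,0,0,0,0,-0.04;0,0,0,0,0,0' | python3 -m crank>/dev/null; python3 ck.py -3 0.15;  echo '0,0,0.5,0,0,-0.04;0,0,0,0,0,0' | python3 -m crank>/dev/null ; python3 ck.py -3 0.15;  echo '0,0,0,0,0,-0.04;0,0,0,0,0,0' | python3 -m crank>/dev/null ; python3 ck.py -3 0.15
```

```text
15.75 z 126.27 xy [ 506.8 -308.9] yaw 2.556 F [-0.4 -2.3  2.8] Tz 0.095 j6 -1.57 w 9.9
16.0 z 124.97 xy [ 506.2 -308.3] yaw 2.596 F [-0.6 -1.3  0.4] Tz 0.045 j6 -1.61 w 9.7
16.25 z 124.88 xy [ 506.3 -308.2] yaw 2.635 F [-0.1 -1.2 -1.7] Tz 0.008 j6 -1.65 w 9.9
```

```bash

echo '0,0,1,0,0,0;0,0,1,0,0,0' | python3 -m crank>/dev/null; python3 ck.py -4 0.15;  echo '0,0,1,0,0,0;0,0,0.5,0,0,0' | python3 -m crank>/dev/null ; python3 ck.py -4 0.15 
```

```text
16.5 z 123.28 xy [ 506.5 -308.2] yaw 2.636 F [-0.1  0.  -0.2] Tz 0.03 j6 -1.65 w 10.1
16.75 z 122.05 xy [ 506.8 -308.4] yaw 2.637 F [ 0.1 -0.1 -0.2] Tz -0.025 j6 -1.65 w 9.5
```

```bash
python3 ck.py -4 0.2 && echo '0,0,0.5,0,0,0;0,0,0.5,0,0,0' | python3 -m crank>/dev/null; python3 ck.py -4 0.15
```

```text
16.75 z 122.05 xy [ 506.8 -308.4] yaw 2.637 F [ 0.1 -0.1 -0.2] Tz -0.025 j6 -1.65 w 9.5
17.0 z 121.2 xy [ 506.8 -308.5] yaw 2.637 F [ 0.8  0.5 -0.8] Tz -0.021 j6 -1.65 w 9.8
```

```bash
echo '0,0,0.5,0,0,0;0,0,0.5,0,0,0' | python3 -m crank>/dev/null; python3 ck.py -4 0.15 && echo '0,0,0.5,0,0,0;0,0,0,0,0,0' | python3 -m crank>/dev/null; python3 ck.py -4 0.15
```

```text
17.25 z 120.23 xy [ 506.8 -308.5] yaw 2.637 F [-0.3 -0.2 -0.9] Tz 0.006 j6 -1.65 w 10.1
17.5 z 119.84 xy [ 506.9 -308.5] yaw 2.637 F [-0.5  0.4  0.2] Tz -0.031 j6 -1.65 w 9.4
```

```bash
echo '0,0,0.5,0,0,0;0,0,0,0,0,0' | python3 -m crank>/dev/null; python3 ck.py -4 0.15 && echo '0,0,0.5,0,0,0;0,0,0,0,0,0' | python3 -m crank>/dev/null; python3 ck.py -4 0.15
```

```text
17.75 z 119.62 xy [ 506.9 -308.5] yaw 2.637 F [-0.6  1.   3.7] Tz 0.044 j6 -1.65 w 10.0
18.0 z 119.43 xy [ 507.  -308.6] yaw 2.637 F [-1.6  1.2  4.5] Tz 0.012 j6 -1.65 w 9.8
```

```bash
echo '0,0,0,0,0,0.06;0,0,0,0,0,0.06' | python3 -m crank>/dev/null; python3 ck.py 1 0.12 && echo '0,0,0,0,0,0.06;0,0,0,0,0,0.06' | python3 -m crank>/dev/null; python3 ck.py 1 0.12 && echo '0,0,0,0,0,0.06;0,0,0,0,0,0.06' | python3 -m crank>/dev/null; python3 ck.py 1 0.12
```

```text
18.25 z 119.18 xy [ 507.2 -308.7] yaw 2.515 F [-0.6  0.3  2.1] Tz -0.01 j6 -1.53 w 9.5
18.5 z 118.88 xy [ 507.2 -308.7] yaw 2.395 F [1.3 0.6 1.8] Tz 0.013 j6 -1.41 w 9.8
18.75 z 118.61 xy [ 507.  -308.6] yaw 2.275 F [ 0.3 -0.1  0. ] Tz -0.021 j6 -1.29 w 9.9
```

```bash
echo '0,0,0.4,0,0,0.06;0,0,0.2,0,0,0.06' | python3 -m crank>/dev/null; python3 ck.py -3 0.12 && echo '0,0,0.2,0,0,0.06;0,0,0.2,0,0,0.06' | python3 -m crank>/dev/null; python3 ck.py -3 0.12 && echo '0,0,0.2,0,0,0.06;0,0,0.2,0,0,0.06' | python3 -m crank>/dev/null; python3 ck.py -3 0.12
```

```text
19.0 z 118.05 xy [ 507.1 -308.6] yaw 2.155 F [-0.3 -0.3  1.9] Tz 0.014 j6 -1.17 w 9.7
19.25 z 117.71 xy [ 507.1 -308.6] yaw 2.035 F [ 0.7 -0.8  1.2] Tz 0.027 j6 -1.05 w 9.4
19.5 z 117.36 xy [ 507.1 -308.7] yaw 1.915 F [ 1.2 -0.2  0.9] Tz -0.045 j6 -0.93 w 9.7
```

```bash
echo '0,0,0.2,0,0,0.06;0,0,0.2,0,0,0.06' | python3 -m crank>/dev/null; python3 ck.py -4 0.12 && echo '0,0,0.2,0,0,0.06;0,0,0.2,0,0,0.06' | python3 -m crank>/dev/null; python3 ck.py -4 0.12 && echo '0,0,0.2,0,0,0.06;0,0,0.2,0,0,0.06' | python3 -m crank>/dev/null; python3 ck.py -4 0.12 && echo '0,0,0.2,0,0,0.06;0,0,0.2,0,0,0.06' | python3 -m crank>/dev/null; python3 ck.py -4 0.12 && echo '0,0,0.2,0,0,0.06;0,0,0.2,0,0,0.06' | python3 -m crank>/dev/null; python3 ck.py -4 0.12 
```

```text
19.75 z 117.12 xy [ 507.3 -308.8] yaw 1.795 F [0.7 0.7 0.8] Tz 0.008 j6 -0.81 w 9.8
20.0 z 116.77 xy [ 507.3 -308.9] yaw 1.675 F [ 1.1 -0.5  2.1] Tz -0.002 j6 -0.69 w 9.9
20.25 z 116.44 xy [ 507.3 -308.9] yaw 1.555 F [-0.5 -0.4  2. ] Tz 0.033 j6 -0.57 w 9.7
20.5 z 116.14 xy [ 507.4 -309. ] yaw 1.435 F [-0.5 -1.   2. ] Tz 0.005 j6 -0.45 w 9.8
20.75 z 115.78 xy [ 507.4 -309. ] yaw 1.315 F [-0.7  0.3  2.6] Tz 0.063 j6 -0.33 w 9.5
```

```bash
echo '0,0,0.16,0,0,0.06;0,0,0.16,0,0,0.06' | python3 -m crank>/dev/null; python3 ck.py -4 0.11 && echo '0,0,0.2,0,0,0.06;0,0,0.2,0,0,0.06' | python3 -m crank>/dev/null; python3 ck.py -4 0.11 && echo '0,0,0.2,0,0,0.06;0,0,0.2,0,0,0.06' | python3 -m crank>/dev/null; python3 ck.py -4 0.11 && echo '0,0,0.2,0,0,0.06;0,0,0.2,0,0,0.06' | python3 -m crank>/dev/null; python3 ck.py -4 0.11
```

```text
21.0 z 115.53 xy [ 507.4 -309.1] yaw 1.195 F [-0.5 -0.9  3. ] Tz 0.056 j6 -0.21 w 9.9
21.25 z 115.19 xy [ 507.4 -309.2] yaw 1.075 F [-0.1 -1.4  4.3] Tz 0.064 j6 -0.09 w 9.9
21.5 z 114.86 xy [ 507.3 -309.2] yaw 0.955 F [-0.5 -0.3  3.5] Tz 0.025 j6 0.03 w 9.7
21.75 z 114.53 xy [ 507.3 -309.3] yaw 0.835 F [ 0.5 -1.1  3.6] Tz 0.054 j6 0.15 w 9.8
```

```bash
echo '0,0,0.15,0,0,0.05;0,0,0.15,0,0,0.05' | python3 -m crank>/dev/null; python3 ck.py -4 0.11 && echo '0,0,0.15,0,0,0.05;0,0,0.15,0,0,0.05' | python3 -m crank>/dev/null; python3 ck.py -4 0.11 && echo '0,0,0.15,0,0,0.05;0,0,0.15,0,0,0.05' | python3 -m crank>/dev/null; python3 ck.py -4 0.11 && echo '0,0,0.15,0,0,0.05;0,0,0.15,0,0,0.05' | python3 -m crank>/dev/null; python3 ck.py -4 0.11
```

```text
22.0 z 114.29 xy [ 507.3 -309.3] yaw 0.735 F [-1.3 -0.8  3.7] Tz 0.097 j6 0.25 w 9.9
22.25 z 114.19 xy [ 507.5 -309.3] yaw 0.635 F [-1.7 -0.8  4.8] Tz -0.022 j6 0.35 w 9.8
22.5 z 114.2 xy [ 507.6 -309.5] yaw 0.536 F [-1.4 -0.5  6. ] Tz 0.109 j6 0.45 w 9.8
22.75 z 114.18 xy [ 507.5 -309.7] yaw 0.436 F [-2.9 -2.   7.8] Tz 0.111 j6 0.55 w 9.8
```

```bash
echo '0,0,-0.4,0,0,0' | python3 -m crank>/dev/null; python3 ck.py -4 1;echo '0,0,0,0,0,0' | python3 -m crank>/dev/null; python3 ck.py -4 1; echo '0,0,0,0,0,0' | python3 -m crank>/dev/null; python3 ck.py -4 1; sed -i 's/crop(g,275,120,90,85,4.4)/crop(g,275,120,90,85,4.4)/' look.py; python3 look.py pics/h3.png
```

```text
22.88 z 114.22 xy [ 507.5 -309.7] yaw 0.437 F [-1.3 -1.5  3.7] Tz -0.026 j6 0.55 w 9.7
23.0 z 114.16 xy [ 507.5 -309.7] yaw 0.437 F [-1.4 -2.9  6.4] Tz -0.034 j6 0.55 w 9.8
23.12 z 114.18 xy [ 507.5 -309.7] yaw 0.437 F [-1.4 -2.1  5.8] Tz 0.024 j6 0.55 w 9.7
[ 507.48570693 -309.70160568  114.18316605] [-5.89269226e-01  2.40080136e-01  1.91537043e+00 -1.24328315e-03
  9.83379215e-01  5.45132406e-01] [-1.40829057 -2.07478272  5.84303297] [-0.35441841  0.42162716  0.02432847]
tool x yaw 0.4370831004038661 delta to stud xy [ 2.36401873e+00 -7.73650927e-01 -9.52748796e-04]
pred skirt z 0 crop u (np.float64(160.99539589534743), np.float64(231.60580971739606)) v (np.float64(246.33371051212265), np.float64(268.55249539035043))
pred skirt z 30 crop u (np.float64(161.0935328018594), np.float64(232.3154811404688)) v (np.float64(196.26623628874708), np.float64(217.21818190958967))
pred stud [193.63852516 217.74863327]
pred stud [193.37392616 253.24187813]
pred stud [193.28643229 264.97828364]
```

View pics/h3.png

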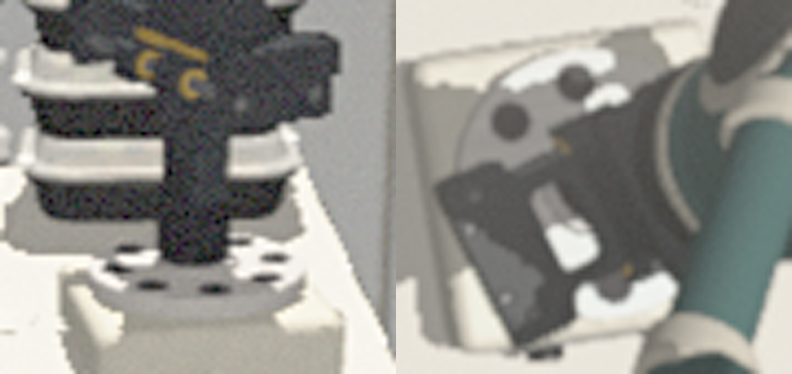

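```bash
echo '0,0,0,0,0,0.04;0,0,0,0,0,0.04' | python3 -m crank>/dev/null; python3 ck.py -4 0.14 && echo '0,0,0,0,0,0.04;0,0,0,0,0,0.04' | python3 -m crank>/dev/null; python3 ck.py -4 0.14 && echo '0,0,0,0,0,0.04;0,0,0,0,0,0.04' | python3 -m crank>/dev/null; python3 ck.py -4 0.14 && echo '0,0,0,0,0,0.04;0,0,0,0,0,0.04' | python3 -m crank>/dev/null; python3 ck.py -4 0.14
```

```text
23.48 z 114.17 xy [ 507.3 -309.5] yaw 0.356 F [-1.9 -1.1  7.3] Tz 0.086 j6 0.63 w 9.9
23.73 z 114.17 xy [ 507.2 -309.4] yaw 0.276 F [-1.9 -0.7  7.1] Tz 0.068 j6 0.71 w 9.8
23.98 z 114.18 xy [ 507.2 -309.3] yaw 0.196 F [-3.  -0.3  8.2] Tz 0.168 j6 0.79 w 9.6
23.98 z 114.18 xy [ 507.2 -309.3] yaw 0.196 F [-3.  -0.3  8.2] Tz 0.168 j6 0.79 w 9.6
```

```bash
echo '0,0,0,0,0,0' | python3 -m crank>/dev/null; python3 ck.py -4 0.14 ; echo '0,0,0,0,0,0' | python3 -m crank>/dev/null; python3 ck.py -4 0.14 ;echo '0,0,-0.2,0,0,0.03' | python3 -m crank>/dev/null; python3 ck.py -4 0.14;echo '0,0,0,0,0,0' | python3 -m crank>/dev/null; python3 ck.py -4 0.14 
```

```text
24.1 z 114.17 xy [ 507.2 -309.3] yaw 0.197 F [-2.7 -1.7  6.4] Tz 0.035 j6 0.79 w 9.5
24.23 z 114.14 xy [ 507.2 -309.3] yaw 0.197 F [-2.5 -0.   6.9] Tz 0.022 j6 0.79 w 9.9
24.35 z 114.16 xy [ 507.1 -309.2] yaw 0.167 F [-1.9 -1.   5.2] Tz 0.121 j6 0.82 w 9.9
24.48 z 114.17 xy [ 507.2 -309.2] yaw 0.167 F [-1.6 -0.4  5.4] Tz 0.041 j6 0.82 w 10.0
```

```bash
echo '0,0,-0.2,0,0,0.04;0,0,0,0,0,0.03;0,0,0,0,0,0' | python3 -m crank>/dev/null; python3 ck.py -4 0.1 && echo '0,0,0,0,0,0.04;0,0,0,0,0,0.03;0,0,0,0,0,0' | python3 -m crank>/dev/null; python3 ck.py -4 0.1 && echo '0,0,0,0,0,0.04;0,0,0,0,0,0.03;0,0,0,0,0,0' | python3 -m crank>/dev/null; python3 ck.py -4 0.1 && echo '0,0,0,0,0,0.04;0,0,0,0,0,0.03;0,0,0,0,0,0' | python3 -m crank>/dev/null; python3 ck.py -4 0.1
```

```text
24.85 z 114.18 xy [ 507.2 -309.2] yaw 0.097 F [-1.4 -0.5  5.6] Tz 0.14 j6 0.89 w 9.8
24.85 z 114.18 xy [ 507.2 -309.2] yaw 0.097 F [-1.4 -0.5  5.6] Tz 0.14 j6 0.89 w 9.8
24.85 z 114.18 xy [ 507.2 -309.2] yaw 0.097 F [-1.4 -0.5  5.6] Tz 0.14 j6 0.89 w 9.8
24.85 z 114.18 xy [ 507.2 -309.2] yaw 0.097 F [-1.4 -0.5  5.6] Tz 0.14 j6 0.89 w 9.8
```

```bash
echo '0,0,0,0,0,0' | python3 -m crank>/dev/null; python3 ck.py -4 0.1 ; echo '0,0,0,0,0,0' | python3 -m crank>/dev/null; python3 ck.py -4 0.1 ;echo '0,0,0,0,0,0' | python3 -m crank>/dev/null; python3 ck.py -4 0.1
```

```text
24.98 z 114.17 xy [ 507.2 -309.2] yaw 0.097 F [-1.6 -1.7  4.9] Tz 0.118 j6 0.89 w 9.4
25.1 z 114.17 xy [ 507.2 -309.2] yaw 0.097 F [-1.2 -0.6  5.8] Tz 0.132 j6 0.88 w 10.0
25.23 z 114.16 xy [ 507.2 -309.2] yaw 0.097 F [-1.6 -1.5  5.2] Tz 0.115 j6 0.89 w 9.9
```

```bash
echo '0,0,0,0,0,0.012;0,0,0,0,0,0' | python3 -m crank>/dev/null; python3 ck.py -4 0.1 ; echo '0,0,0,0,0,0' | python3 -m crank>/dev/null; python3 ck.py -4 0.1 ;echo '0,0,0,0,0,0' | python3 -m crank>/dev/null; python3 ck.py -4 0.1
```

```text
25.48 z 114.17 xy [ 507.2 -309.2] yaw 0.085 F [-1.7 -0.8  5.1] Tz 0.113 j6 0.9 w 9.8
25.6 z 114.15 xy [ 507.2 -309.2] yaw 0.085 F [-1.8 -2.1  6. ] Tz 0.166 j6 0.9 w 9.9
25.73 z 114.15 xy [ 507.2 -309.2] yaw 0.085 F [-1.  -1.9  4.9] Tz 0.155 j6 0.9 w 9.4
```

```bash
echo '0,0,-0.5,0,0,0;0,0,0,0,0,0' | python3 -m crank>/dev/null; python3 ck.py -4 0.1; echo '0,0,0,0,0,0;0,0,0,0,0,0;0,0,0,0,0,0;0,0,0,0,0,0' | python3 -m crank 40; echo '0,0,-10,0,0,0;0,0,-20,0,0,0;0,0,-40,0,0,0;0,0,-40,0,0,0;-40,0,-40,0,0,0;-50,0,-20,0,0,0;-50,0,0,0,0,0;-50,0,0,0,0,0;-50,0,0,0,0,0;0,0,0,0,0,0' | python3 -m crank
python3 - <<'E'
from h import *
g=grab_frame("side");f=grab_frame("top")
o=np.hstack([crop(g,275,120,90,85,4.4)[:374],crop(f,367,205,90,85,4.4)[:374]])
cv2.imwrite("pics/end.png",np.clip(255*(o/255.)**.6,0,255).astype(np.uint8))
E
```

```text
25.98 z 114.18 xy [ 507.1 -309.2] yaw 0.085 F [-0.2 -3.8  3.6] Tz 0.156 j6 0.9 w 9.8
time_s: 26.48
ee_pos: [506.7, -308.2, 113.6]
tool_rot: [-3.138, -0.133, 0.001]
wrist_force: [-0.1, 0.3, -0.0]
grip_width: 39.9
grasp_force: 0.0
time_s: 27.72
ee_pos: [265.6, -329.1, 285.7]
tool_rot: [3.136, 0.127, 0.002]
wrist_force: [0.3, -1.0, -0.1]
grip_width: 39.9
grasp_force: 0.0
```

View pics/end.png

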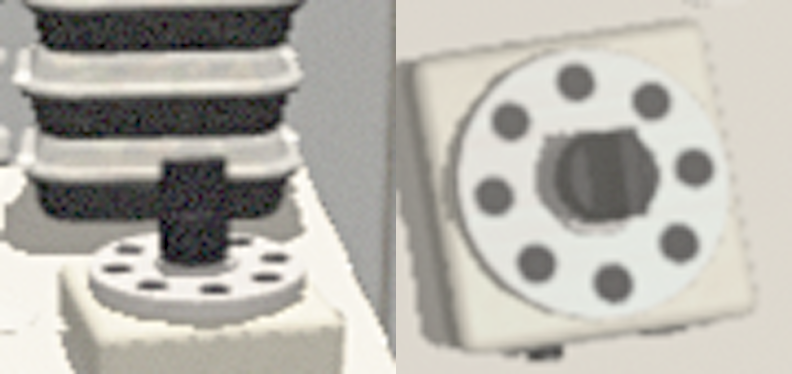

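```bash
python3 - <<'E'
from station import close_job
print(close_job())
E
```

```text
the job is handed in; nothing more can be done
None
```

The 40 mm thumb nut is on the stud and tight. It dropped in after about 1.6 rad anticlockwise, then ran about 2.55 rad clockwise until the torque rose by about 0.12 N m. It was flush at seat height with no brass showing, and I let go and handed the job in at about 28 s.

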